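# Shim a rocking bench drill

### The arm

A 7-joint arm with a two-finger parallel gripper is mounted at the origin on the work surface. World frame = base frame: x ahead of the robot, y to its left, z up, the work surface at z = 0. Lengths are in m, angles in rad, forces in N, time in s.
With the tool pointing down it reaches from about 0.4 to 0.75 m from the base axis. Payload 19.5 kg.
Tool frame: the origin (TCP) lies between the finger pads; the fingertips stand 19 mm ahead of it and the grasp point (between the pads) is the TCP; z points along the fingers, y is the direction in which the jaws open and shut (so a half turn about z gives the same grasp; the last joint's range is limited). The gripper opens to 85 mm and grips with 20 to 120 N. Pads are 22 mm wide; open, the fingers measure 114 mm over their backs; the gripper's body (76 mm by 85 mm) begins 54 mm behind the grasp point. The pads swing forward as they close: fully open they stand 13 mm farther back than shut.
Start: joints at [-1.285, 0.707, -0.028, 1.485, 0.022, 0.951, -0.075], TCP at [0.185, 0.544, 0.25] pointing down, gripper open.
Joint ranges: [-2.71, 2.71], [-0.32, 2.16], [-1.57, 1.52], [0, 2.45], [-1.46, 4.6], [0, 2.02], [-2.83, 2.83]. Speed limits (rad/s): [1.89, 1.89, 2.57, 2.57, 3.01, 3.01, 3.01].

### API

Orientations are given as a unit quaternion [x, y, z, w].
In Python, from workcell import get_obs, read_camera, hand_in, silhouettes gives the robot as it stands.
- The arm moves only by the tool move_arm, never from a script. Its argument "series" is a list of rows, each a list of 6 numbers: the shift along the tool's x, y, z in units of 40 mm (1.0 is 40 mm), then the turn, a rotation vector about the tool's x, y, z in units of 5 degrees (1.0 is 5 degrees). In form: [[tx, ty, tz, wx, wy, wz], ...]. A call has 1 to 20 rows; each row is the pose to reach, as a shift and turn from the pose measured when the call began, along the tool's axes at that moment; what a row does not reach only later rows make up. A row lasts 1/12 s, in which the tool goes at most 41.7 mm and 7.16 degrees, less where a joint would pass 70% of its speed; a pose out of reach is approached as far as the arm can. A call with a gripper value outside its range is refused whole. "gripper" is the opening, from -1 (shut) to 1 (fully open), so that 0 is half open, set as the call begins (left out, the last holds). The fingers move at their own pace and stop on an object; "newtons" is the grip in N (left out, the last holds). Time passes only in rows, so rows that repeat a pose let the fingers close. It gives the time, the measured TCP pose, the force and the opening at its end, in the units of the state.
- get_obs(): the state, without advancing time (a new reading comes with each control period).
- read_camera(name): name is "side" or "top" or "wrist"; returns a dict with "frame" (400x640x3 uint8, red, green, blue), "camera_matrix" (3x3 intrinsics, pixels), "dist_coeffs" ([k1, k2, p1, p2, k3] as OpenCV has them; the pictures are not rectified), "R" (3x3) and "t" (3): a world point X has camera coordinates R X + t; the wrist camera has in their place "hand_eye" (4x4, takes a point from camera to tool coordinates, whose origin is the TCP and whose axes are the flange's). Camera axes: x right, y down, z forward; pixel columns grow to the right and rows downward; lengths in m; the calibration is good to about 2 mm. A picture is of the moment at which its call begins: read the wrist's pose just before it. There is no depth.
- hand_in(): hands the job in, once; it reports no verdict.
Trained networks look in a picture, given as the dict that the camera call returned (one of the last four; its "shot" number tells which), for a name from the list of things; names that differ only in an ending like _2 or _b are one class to them, and where a whole thing is asked for, a point or a joint stands for the part that bears it (a point fixed in the world has none). Each returns a list of dicts, best first, with "p" (0 to 1); they miss things now and then, are a little off and sometimes report something else, mostly with a low value. They report only what shows in the picture. A call takes as long as a camera call. They do not tell look-alikes from the thing itself.
- silhouettes(picture, query): "mask" (400x640 bool, what is visible of it) and "extent" ([centre column, centre row, width, height] in pixels, round what is visible of it).
The state is a dict: "clock": time; "joint_positions": joint angles; "qvel": joint speeds; "joint_efforts": joint torques, N m; "position": TCP position; "eef_rot": TCP orientation; "wrist_force": force on the tool from outside, world axes, zero at the start; "moment": the same for the moment, N m; "grip_width": finger opening in m.
Only numpy, scipy, OpenCV 4.12 (cv2) and the standard library are available. Lean on these libraries where they do the work, as an engineer would, in place of code of your own. Each camera call takes 0.05 s, during which the arm holds its last target.

### The job

The small bench drill rocks because the rubber pad is missing from one of its front feet, the one that the hardwood wedge points at. With closed fingertips, push the wedge thin end first under that bare foot until it is snug and takes up the slack, without shoving the drill along or jacking it out of level. Then press down firmly on the round ear above that foot to prove that the drill no longer rocks, and let go; only push and press, do not pinch or lift anything, and leave the other things on the bench where they are.

Things in the scene. Friction and masses are not known exactly. Their poses are not given: they have to be found in the camera images.
- drill: Grey bench drill, 6 kg, 408 mm tall, loose on the bench. Origin: on the bench under its base centre; front -y, column and motor +y. Base 190 (x) by 260 mm (y), top 35 mm up. Four round corner ears, 40 mm wide, at x and y = +-112 mm; three stand on domed rubber pads, the one at (-112, -112) has none. Head 80 mm wide, y -44 to 180 mm, from 270 mm up. About 5 N down on the padless ear rocks it.
- stud (a point): Lowest point of the bare domed steel stud (dome radius 9 mm) under the front ear nearer the robot, at drill (-112, -112) mm: 7 mm above the bench. The only ear without a screw head on top. The space under it is open from the drill's front (-y) and its -x side.
- ear (a point): Centre of the flat round top (40 mm wide) of the ear over the bare stud, 30 mm above the bench while the drill is level: the place to press.
- wedge: Loose hardwood wedge lying flat, 45 g, 100 mm long (x), 36 mm wide (y). Origin: centre of its underside. Thin tip at x = +50 mm, 1.5 mm thick; the end at x = -50 mm is an upright face 16 mm high; the top slopes evenly. Its tip starts 15 to 55 mm from the stud, roughly towards it. It meets the stud with the tip about 38 mm past it; then the push force climbs from under 1 N to 6 N in a few mm.
- glue: White glue bottle with a tapered nozzle, 56 mm diameter, 165 mm tall, standing; origin under its centre. To be left alone.
- offcut: Dark moulding offcut, 95 x 32 x 24 mm, even thickness along its length; origin under its centre. To be left alone.
- corner: Pale L-shaped frame corner sample, 80 x 80 mm, 22 mm thick; origin under the middle of its square outline. To be left alone.
There are look-alikes about, which are no part of the job. There is more than one size of the wedge; the job needs the largest.

How it is judged:
On the way, in this order (a step that is already met when the one before it is completed fails the run):
1. the wedge bears against the bare stud, the drill level (contact force between wedge and drill above 1 N and y of stud in the frame of wedge between -0.017 and 0.017 m and angle between drill's own z axis and vertical below 0.006 rad), for 0.2 s.
2. the ear over the shimmed foot is pressed down and the drill does not rock (contact force between the fingers and drill above 5 N and horizontal distance between the grasp point and ear below 0.03 m and angle between drill's own z axis and vertical below 0.006 rad), for 0.2 s.
At the end, for the whole second after the job is handed in: The wedge lies flat under the bare stud (stud within 17 mm of its centre line) and carries at least 1 N of the drill; the drill is level within 0.006 rad (0.35 degrees), within 20 mm of where it stood; all at rest (all of step 1 and x of stud in the frame of wedge between -0.03 and 0.03 m and angle between wedge's own z axis and vertical below 0.05 rad and distance of drill from where it was at the start of the episode below 0.02 m and linear speed of each of drill, wedge below 0.01 m/s); the robot touches nothing.
It fails at once if the wedge is lifted off the bench (height (world z) of wedge above 0.012 m or angle between wedge's own z axis and vertical above 0.35 rad).
It fails at once if the wedge is pinched or rammed (over 35 N from the fingers) (contact force between the fingers and wedge above 35 N).
It fails at once if the drill is shoved, lifted or tipped (distance of drill from where it was at the start of the episode above 0.03 m or height (world z) of drill above 0.015 m or angle between drill's own z axis and vertical above 0.12 rad).
It fails at once if another thing on the bench is disturbed (distance of any of glue, offcut, corner from where it was at the start of the episode above 0.02 m or angle between glue's own z axis and vertical above 0.3 rad).
It also fails if it takes over 48 s, if anything falls off the work surface, if the arm or the gripper's body presses on something with over 40 N, if the wrist force passes 120 N, or if a joint passes its speed limit or range.

## Working session

There is one attempt and no reset: what is moved stays moved. The work goes in short steps, Python scripts to look and compute and a tool call to move; the robot and the scene stay as the last step left them, time stands still between calls to the robot, and variables do not carry over. Pictures are saved under pics/ and viewed, and the job is handed in when it is done.

Besides the shell and the picture viewer there is one more tool, called after "Emit:" as name([rows], argument=value, ...), one row to a line, values as JSON. move_arm: Moves the arm, as the interface text tells. Its arguments: {"type":"object","properties":{"series":{"type":"array"},"gripper":{"type":"number"},"newtons":{"type":"number"}},"required":["series"]}

```bash
ls; mkdir -p pics
python3 - <<'E'
from workcell import *
import cv2,pickle
o=get_obs(); print({k:(v if not hasattr(v,'tolist') else v) for k,v in o.items()})
for n in ['side','top','wrist']:
    p=read_camera(n); cv2.imwrite(f'pics/{n}0.png',p['frame'][:,:,::-1]); pickle.dump(p,open(f'pics/{n}0.pkl','wb'))
    for q in ['wedge','drill','glue','offcut','corner']:
        for s in silhouettes(p,q): print(n,q,round(s['p'],2),[round(float(v)) for v in s['extent']])
E
```

```text
pics
{'clock': 0.0, 'joint_positions': array([-1.28470036,  0.70707725, -0.02765404,  1.48498969,  0.02203311,
        0.95092757, -0.07551711]), 'qvel': array([ 0.00056511, -0.00037648,  0.00052959, -0.00012018,  0.00041934,
       -0.00083107, -0.00037456]), 'joint_efforts': array([-1.89590696e-04, -8.83186769e+01,  1.23420853e+00, -2.36182505e+01,
        1.68484234e-02,  6.02297063e-03, -2.39130861e-05]), 'position': array([0.18503729, 0.54415293, 0.24984411]), 'eef_rot': array([ 1.63150228e-01,  9.86601085e-01, -5.44705974e-04, -7.02132628e-05]), 'wrist_force': array([-0.15797038,  0.37794751,  0.5269873 ]), 'moment': array([ 0.04195885, -0.02733762,  0.00407707]), 'grip_width': 0.08510217187695104}
side wedge 0.97 [266, 188, 29, 38]
side wedge 0.76 [277, 253, 20, 31]
side wedge 0.71 [218, 217, 35, 31]
side drill 0.61 [341, 309, 50, 53]
side drill 0.58 [278, 86, 137, 171]
side glue 0.61 [356, 212, 33, 71]
side offcut 0.5 [326, 187, 53, 34]
side corner 0.9 [328, 186, 50, 33]
top wedge 0.95 [254, 304, 44, 24]
top wedge 0.94 [247, 248, 51, 25]
top wedge 0.94 [324, 276, 33, 25]
top drill 0.72 [116, 162, 232, 195]
top glue 0.65 [346, 199, 31, 37]
top offcut 0.96 [404, 254, 47, 30]
top offcut 0.41 [343, 197, 34, 34]
top corner 0.92 [273, 192, 41, 41]
```

View pics/side0.png

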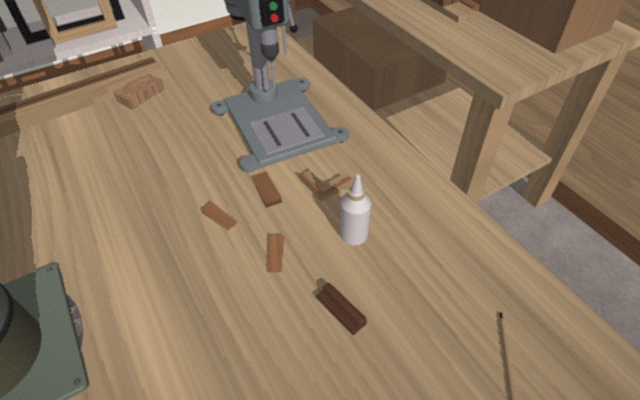

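View pics/top0.png

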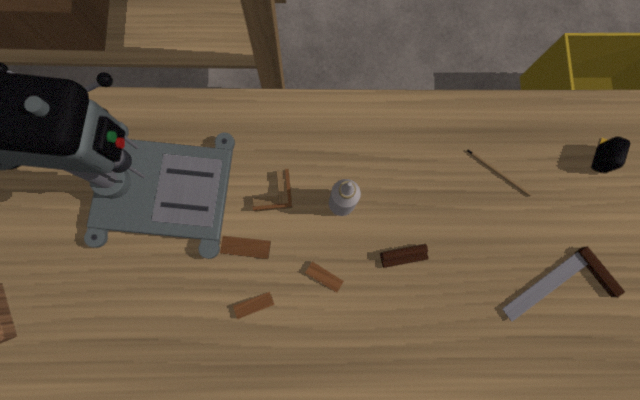

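View pics/wrist0.png

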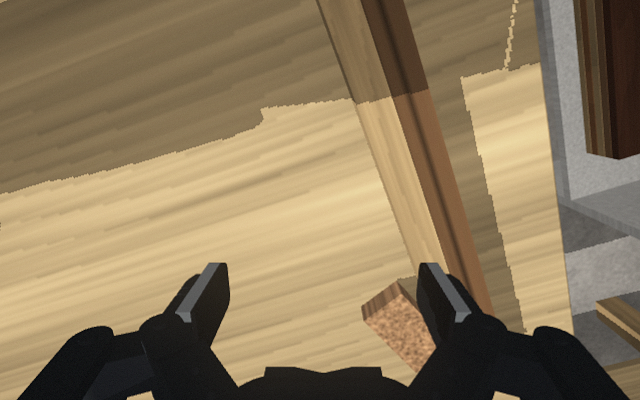

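The side and top views show the drill's bare front ear (no screw) at top (208,248). The large wedge is at (247,248), with two smaller ones at (253,305) and (324,276). Next I'll localise them accurately.

```bash
cat > h.py <<'E'
import numpy as np,cv2,pickle
from scipy.spatial.transform import Rotation as Ro
def ray(p,uv):
    uv=np.array(uv,float).reshape(-1,1,2)
    n=cv2.undistortPoints(uv,np.array(p['camera_matrix']),np.array(p['dist_coeffs'])).reshape(-1,2)
    d=np.c_[n,np.ones(len(n))]@np.array(p['R']); c=-np.array(p['R']).T@np.array(p['t'])
    return c,d
def plane(p,uv,z):
    c,d=ray(p,uv); return c+d*((z-c[2])/d[:,2])[:,None]
def proj(p,X):
    return cv2.projectPoints(np.array(X,float).reshape(-1,1,3),cv2.Rodrigues(np.array(p['R']))[0],np.array(p['t'],float),np.array(p['camera_matrix']),np.array(p['dist_coeffs']))[0].reshape(-1,2)
E
python3 - <<'E'
from h import *
for n,(x,y,w,h) in {'top':(80,120,200,150),'side':(200,70,160,150)}.items():
    p=pickle.load(open(f'pics/{n}0.pkl','rb'))
    print(n,-np.array(p['R']).T@np.array(p['t']),plane(p,[[320,200],[420,200],[320,300]],0).round(3).tolist())
    c=p['frame'][y:y+h,x:x+w,::-1]; cv2.imwrite(f'pics/{n}0c.png',cv2.resize(c,None,fx=4 if n=='top' else 4,fy=4,interpolation=cv2.INTER_CUBIC)[:600,:800])
p=pickle.load(open('pics/top0.pkl','rb'))
print(plane(p,[[208,248],[225,141],[95,237]],.03).round(3).tolist(), plane(p,[[221,246],[270,248],[247,248]],.008).round(3).tolist())
p=pickle.load(open('pics/side0.pkl','rb'))
print(plane(p,[[248,162],[342,133],[219,107],[302,86]],.03).round(3).tolist())
E
```

```text
top [ 0.47930827 -0.02766052  0.80328871] [[0.65, -0.054, 0.0], [0.65, -0.266, 0.0], [0.444, -0.053, 0.0]]
side [ 0.3186268  -0.53702211  0.71679415] [[0.635, 0.011, 0.0], [0.812, -0.1, 0.0], [0.514, -0.189, 0.0]]
[[0.547, 0.169, 0.03], [0.769, 0.144, 0.03], [0.569, 0.389, 0.03]] [[0.553, 0.148, 0.008], [0.548, 0.049, 0.008], [0.548, 0.096, 0.008]]
[[0.546, 0.165, 0.03], [0.771, 0.138, 0.03], [0.568, 0.382, 0.03], [0.785, 0.35, 0.03]]
```

View pics/top0c.png

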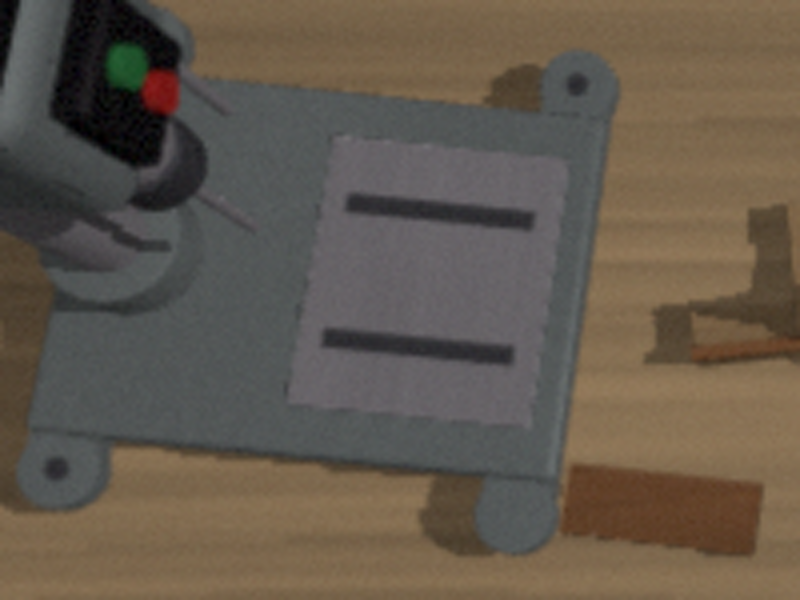

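View pics/side0c.png

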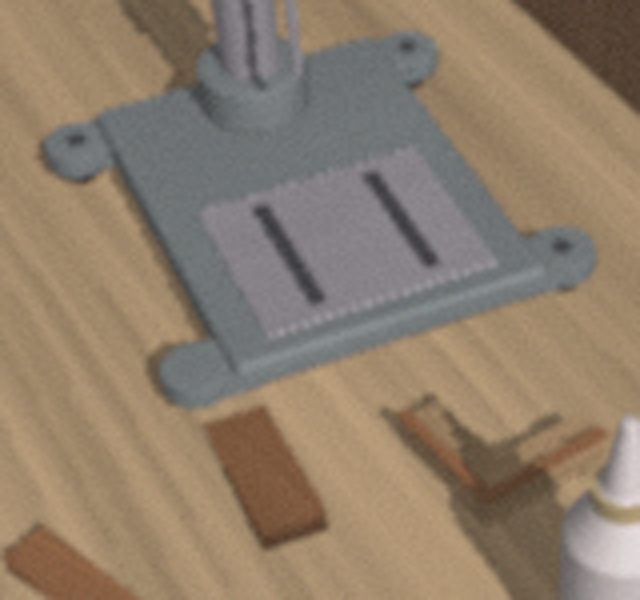

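```bash
cat > fit.py <<'E'
from h import *
from scipy.optimize import minimize,least_squares
def W(x,y,a,L=.1,w=.036):
    P=np.array([[s*.5*L,t*w/2,z] for s,z in((1,0),(1,.0015),(-1,0),(-1,.016)) for t in(-1,1)])
    c,s=np.cos(a),np.sin(a); return P@np.array([[c,s,0],[-s,c,0],[0,0,1]])+[x,y,0]
def fitwedge(views,x0,S=4):
    # views: list of (pic, mask)
    def cost(v):
        t=0
        for p,m in views:
            ys,xs=np.where(m); x1,y1=xs.min()-12,ys.min()-12; hh,ww=ys.max()+12-y1,xs.max()+12-x1
            uv=(proj(p,W(*v))-[x1,y1]+.5)*S-.5
            im=np.zeros((hh*S,ww*S),np.uint8); cv2.fillConvexPoly(im,cv2.convexHull(np.round(uv*16).astype(np.int32)),1,shift=4)
            mm=cv2.resize(m[y1:y1+hh,x1:x1+ww].astype(np.uint8),(ww*S,hh*S),interpolation=cv2.INTER_NEAREST)
            t+=1-(im&mm).sum()/((im|mm).sum())
        return t
    sim=np.array([x0]+[np.array(x0)+d for d in np.diag([.006,.006,.08])])
    r=minimize(cost,x0,method='Nelder-Mead',options=dict(initial_simplex=sim,xatol=1e-4,fatol=1e-4)); return r.x,r.fun
E
python3 - <<'E'
from fit import *
from workcell import *
V=[]
for n,c in (('top',(247,248)),('side',(266,188))):
    p=read_camera(n); s=[s for s in silhouettes(p,'wedge') if np.hypot(s['extent'][0]-c[0],s['extent'][1]-c[1])<8][0]
    V.append((p,np.array(s['mask'])))
for v in ([V[0]],[V[1]],V): print(fitwedge(v,[.55,.1,1.57]))
for v in (V,): print('rev',fitwedge(v,[.55,.1,-1.57]))
top,side=V[0][0],V[1][0]
E_={0:(209.2,248.7),1:(224.2,141),2:(94,237)}
loc={0:(-.112,-.112),1:(.112,-.112),2:(-.112,.112),3:(.112,.112)}
S_={0:(249,163),1:(340.5,131.5),2:(219,104.7),3:(302,81.5)}
def f(v,sel):
    r=[]
    for p,d in sel:
        for k,uv in d.items():
            c,s=np.cos(v[2]),np.sin(v[2]);x,y=loc[k]
            r+=list(proj(p,[v[0]+c*x-s*y,v[1]+s*x+c*y,.030 if k==0 else .032])[0]-uv)
    return r
for sel in ([(top,E_)],[(side,S_)],[(top,E_),(side,S_)]):
    q=least_squares(f,[.67,.265,-.1],args=(sel,)); v=q.x;c,s=np.cos(v[2]),np.sin(v[2])
    print(v.round(4),'stud',(v[0]-.112*c+.112*s,v[1]-.112*s-.112*c),np.round(q.fun,1))
for n,p,u,z in (('glue',top,(346,185),.15),('corner',top,(273,192),.02),('offcut',top,(404,254),.02)): print(n,plane(p,[u],z).round(3))
p=read_camera('wrist'); print(np.array(p['hand_eye']).round(3))
E
```

```text
(array([0.5514766 , 0.1002266 , 1.46407211]), np.float64(0.08649891963476686))
(array([0.55191042, 0.09954624, 1.44437159]), np.float64(0.04473402703491203))
(array([0.55185889, 0.09975597, 1.44634826]), np.float64(0.13557849978579406))
rev (array([ 0.55126073,  0.09704771, -1.67110533]), np.float64(0.27545263939330034))
[ 0.6685  0.2669 -0.1014] stud (np.float64(0.5457149742667682), np.float64(0.16686605313914593)) [-0.3 -0.2  0.4 -0.2 -0.   0.3]
[ 0.6701  0.2637 -0.1027] stud (np.float64(0.5472562992967933), np.float64(0.16373309972238034)) [-0.1 -0.8  0.3  0.3 -0.2  0.4 -0.1  0.3]
[ 0.6695  0.2658 -0.1038] stud (np.float64(0.5465064877942895), np.float64(0.16598786091530368)) [ 0.1 -0.6  1.1 -0.5  0.5 -0.3 -0.8 -1.3 -0.4 -0.  -0.7 -0.  -0.7 -0. ]
glue [[ 0.645 -0.094  0.15 ]]
corner [[0.663 0.044 0.02 ]]
offcut [[ 0.534 -0.222  0.02 ]]
[[-0.    -0.95  -0.312  0.078]
 [ 1.    -0.     0.     0.   ]
 [-0.    -0.312  0.95  -0.123]
 [ 0.     0.     0.     1.   ]]
```

```bash
cat >> h.py <<'E'
def rel(o,P,yaw_y=None):
    """world point + desired yaw(deg) of tool y axis -> row"""
    R=Ro.from_quat(o['eef_rot']); d=R.inv().apply(np.array(P)-o['position'])/.04
    if yaw_y is None: return d.round(3),None
    a=np.radians(yaw_y); yt=np.array([np.cos(a),np.sin(a),0]); zt=np.array([0,0,-1.]); xt=np.cross(yt,zt)
    T=Ro.from_matrix(np.c_[xt,yt,zt]); return d.round(3),(np.degrees((R.inv()*T).as_rotvec())/5).round(2)
E
python3 - <<'E'
from h import *; from workcell import get_obs
o=get_obs()
for P in [(.28,.44,.25),(.38,.33,.25),(.41,.24,.25),(.45,.15,.23),(.50,.08,.2),(.553,.003,.15)]: print(P,rel(o,P,2))
E
```

```text
(0.28, 0.44, 0.25) (array([-3.086, -1.707,  0.007]), array([-0.  ,  0.  , 13.84]))
(0.38, 0.33, 0.25) (array([-6.338, -3.505,  0.007]), array([-0.  ,  0.  , 13.84]))
(0.41, 0.24, 0.25) (array([-7.773e+00, -5.394e+00,  7.000e-03]), array([-0.  ,  0.  , 13.84]))
(0.45, 0.15, 0.23) (array([-9.444, -7.202,  0.507]), array([-0.  ,  0.  , 13.84]))
(0.5, 0.08, 0.2) (array([-11.191,  -8.456,   1.257]), array([-0.  ,  0.  , 13.84]))
(0.553, 0.003, 0.15) (array([-13.065,  -9.852,   2.507]), array([-0.  ,  0.  , 13.84]))
```

Emit:
move_arm([
  [-0.8,-0.45,0,0,0,1],
  [-1.6,-0.9,0,0,0,2.2],
  [-2.4,-1.3,0,0,0,3.4],
  [-3.2,-1.75,0,0,0,4.6],
  [-4,-2.2,0,0,0,5.8],
  [-4.8,-2.65,0,0,0,7],
  [-5.6,-3.1,0,0,0,8.2],
  [-6.34,-3.5,0,0,0,9.4],
  [-6.8,-4.1,0,0,0,10.4],
  [-7.3,-4.75,0,0,0,11.4],
  [-7.77,-5.4,0,0,0,12.4],
  [-8.3,-6,0.1,0,0,13.2],
  [-8.9,-6.6,0.3,0,0,13.84],
  [-9.44,-7.2,0.5,0,0,13.84],
  [-10.1,-7.7,0.8,0,0,13.84],
  [-10.7,-8.1,1,0,0,13.84],
  [-11.2,-8.46,1.26,0,0,13.84],
  [-11.8,-8.9,1.6,0,0,13.84],
  [-12.4,-9.4,2,0,0,13.84],
  [-13.06,-9.85,2.5,0,0,13.84],
], gripper=-1)

```text
clock: 2.82
position: [0.5536, 0.0017, 0.1502]
eef_rot: [0.695, 0.719, 0.0, 0.0]
wrist_force: [1.0, -0.9, 1.3]
grip_width: 0.0002
```

Run:
```python
from h import *; from workcell import *
o=get_obs(); print(o['clock'],o['position'],o['eef_rot'],o['grip_width'],o['wrist_force'],o['joint_positions'])
for P in [(.553,.003,.15),(.553,.003,.03),(.553,.003,.0245)]: print(P,rel(o,P,2))
for n in ('wrist','side'):
    p=read_camera(n); cv2.imwrite(f'pics/{n}1.png',p['frame'][:,:,::-1])
```

```text
2.8167 [0.55360288 0.00172778 0.15018515] [6.94515138e-01 7.19477858e-01 4.52323622e-04 3.61158055e-04] 0.00019262381036721404 [ 1.01533469 -0.90452212  1.26036651] [-0.14338755  0.81960079  0.15944255  1.68689741 -0.19329129  0.6493344
  0.15575329]
(0.553, 0.003, 0.15) (array([ 0.032, -0.014,  0.005]), array([ 0.01, -0.  ,  0.  ]))
(0.553, 0.003, 0.03) (array([ 0.032, -0.017,  3.005]), array([ 0.01, -0.  ,  0.  ]))
(0.553, 0.003, 0.0245) (array([ 0.032, -0.018,  3.142]), array([ 0.01, -0.  ,  0.  ]))
```

View pics/wrist1.png

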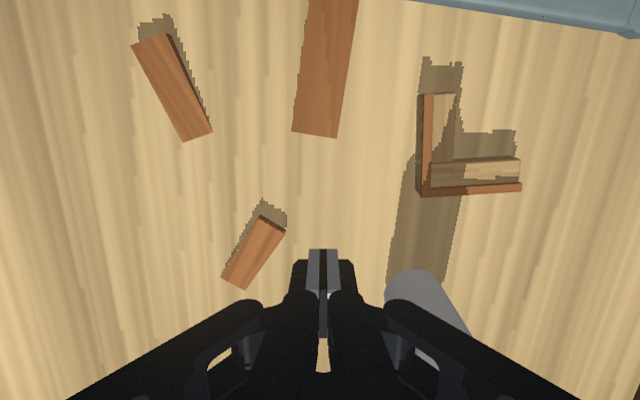

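View pics/side1.png

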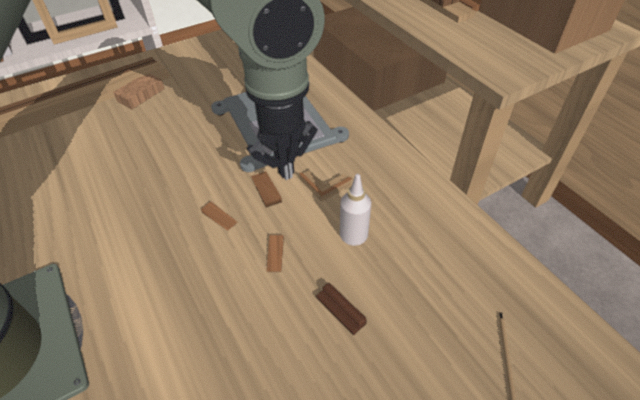

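The wrist view shows the wedge's thick end at (315,135), with the fingers behind it. The side view shows nothing obstructing. Descending.

Emit:
move_arm([
  [0.03,0.05,0.8,0,0,0],
  [0.03,0.06,1.6,0,0,0],
  [0.03,0.06,2.3,0,0,0],
  [0.03,0.06,2.8,0,0,0],
  [0.03,0.06,3.05,0,0,0],
  [0.03,0.06,3.12,0,0,0],
  [0.03,0.06,3.13,0,0,0],
  [0.03,0.06,3.13,0,0,0],
])

```text
clock: 3.58
position: [0.5563, -0.0004, 0.0236]
eef_rot: [0.696, 0.718, -0.001, 0.001]
wrist_force: [-0.3, 0.4, 0.3]
grip_width: 0.0001
```

Run:
```python
from h import *; from workcell import *
for i in range(3):
    p=read_camera('wrist'); o=get_obs(); print(o['clock'],o['position'],o['wrist_force'])
cv2.imwrite('pics/wrist2.png',p['frame'][:,:,::-1])
```

```text
3.6333 [ 5.56358398e-01 -4.26666664e-04  2.37992718e-02] [0.26406132 0.51149669 0.00403537]
3.6833 [ 5.56311169e-01 -4.54492139e-04  2.37510543e-02] [ 0.48356893  0.95231604 -0.5204181 ]
3.7333 [ 5.56236664e-01 -4.27777941e-04  2.35936098e-02] [-0.36745543 -0.78768739  0.16394658]
```

View pics/wrist2.png

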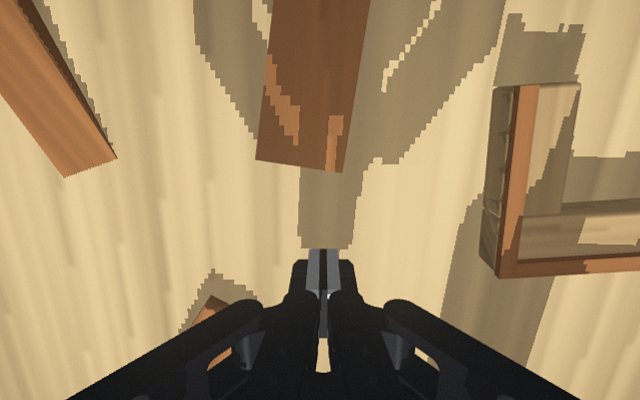

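Emit:
move_arm([
  [0.3,0,0,0,0,0],
  [0.6,0,0,0,0,0],
  [0.75,0,0,0,0,0],
  [0.83,0,0,0,0,0],
  [0.9,0,0,0,0,0],
  [0.97,0,0,0,0,0],
  [1.04,0,0,0,0,0],
  [1.11,0,0,0,0,0],
  [1.18,0,0,0,0,0],
  [1.25,0,0,0,0,0],
  [1.3,0,0,0,0,0],
  [1.35,0,0,0,0,0],
  [1.35,0,0,0,0,0],
])

```text
clock: 4.82
position: [0.5546, 0.054, 0.0235]
eef_rot: [0.696, 0.718, -0.001, 0.001]
wrist_force: [0.3, -0.1, -0.7]
grip_width: -0.0
```

```bash
cat > look.py <<'E'
import sys
from fit import *; from workcell import *
k=sys.argv[1]; x0=[float(a) for a in sys.argv[2:5]]
F=[]
V=[]
for n in ('wrist','top','side'):
    o=get_obs(); p=read_camera(n); F.append(o['wrist_force'])
    if n=='wrist':
        T=np.eye(4);T[:3,:3]=Ro.from_quat(o['eef_rot']).as_matrix();T[:3,3]=o['position']
        M=np.linalg.inv(T@np.array(p['hand_eye'])); p['R']=M[:3,:3];p['t']=M[:3,3]
    cv2.imwrite(f'pics/{n}{k}.png',p['frame'][:,:,::-1])
    c=proj(p,[x0[0],x0[1],.008])[0]
    for s in silhouettes(p,'wedge'):
        if n!='wrist' and np.hypot(s['extent'][0]-c[0],s['extent'][1]-c[1])<15: V.append((p,np.array(s['mask'])));
        if n!='top': print(n,s['p'],s['extent'],c)
print(o['clock'],o['position'],np.mean(F,0))
st=np.array([.5465,.166])
for v in V:
    r,c=fitwedge([v],x0); d=st-r[:2]; a=r[2]
    print(r.round(4),round(c,3),'stud in wedge',d@[np.cos(a),np.sin(a)],d@[-np.sin(a),np.cos(a)])
E
python3 look.py 3 .552 .115 1.55
```

```text
wrist 0.77 [68.4, 200.9, 136.8, 164.2] [316.19409408 139.35018047]
wrist 0.61 [310.9, 146.0, 101.9, 224.3] [316.19409408 139.35018047]
side 0.85 [218.8, 216.6, 33.6, 30.8] [261.95668317 182.0699751 ]
side 0.68 [257.8, 187.3, 18.8, 33.8] [261.95668317 182.0699751 ]
5.0167 [0.55459244 0.05342018 0.02345481] [ 0.49137481 -0.13879863 -0.08261938]
[0.5503 0.1096 1.2352] 0.86 stud in wedge 0.052018798171790816 0.0221412926599867
```

View pics/wrist3.png

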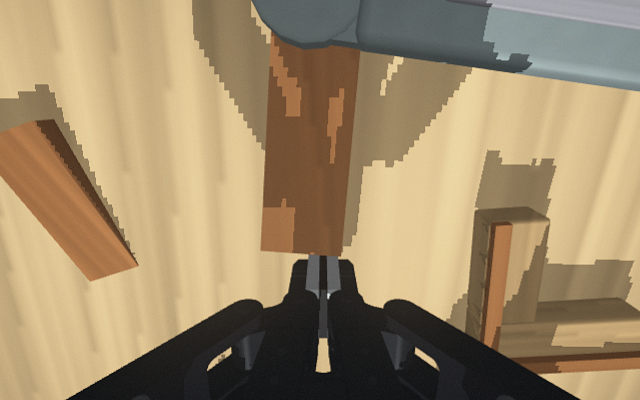

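View pics/top3.png

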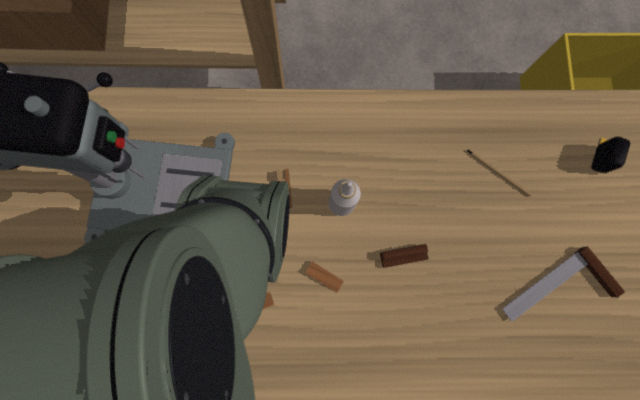

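View pics/side3.png

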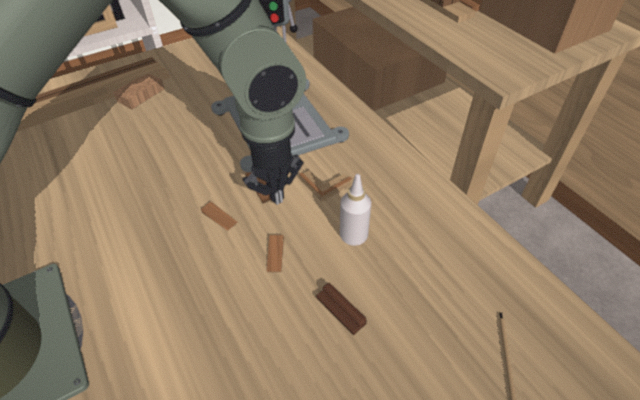

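Run:
```python
from h import *; from workcell import *
o=get_obs(); p=read_camera('wrist')
T=np.eye(4);T[:3,:3]=Ro.from_quat(o['eef_rot']).as_matrix();T[:3,3]=o['position']
M=np.linalg.inv(T@np.array(p['hand_eye'])); p['R']=M[:3,:3];p['t']=M[:3,3]
a=plane(p,[[262,250],[342,256]],.016); print(a,a.mean(0))
print(plane(p,[[273,46],[360,50]],.003))
```

```text
[[0.52932996 0.0661527  0.016     ]
 [0.56489593 0.06425837 0.016     ]] [0.54711295 0.06520553 0.016     ]
[[0.53380843 0.15021339 0.003     ]
 [0.56870399 0.14979885 0.003     ]]
```

Emit:
move_arm([
  [0.05,-0.01,0,0,0,0],
  [0.1,-0.02,0,0,0,0],
  [0.16,-0.03,0,0,0,0],
  [0.22,-0.04,0,0,0,0],
  [0.28,-0.05,0,0,0,0],
  [0.34,-0.06,0,0,0,0],
  [0.4,-0.08,0,0,0,0],
  [0.46,-0.1,0,0,0,0],
  [0.52,-0.1,0,0,0,0],
  [0.58,-0.1,0,0,0,0],
  [0.62,-0.1,0,0,0,0],
  [0.65,-0.1,0,0,0,0],
])

```text
clock: 6.17
position: [0.5499, 0.0796, 0.0234]
eef_rot: [0.696, 0.718, -0.001, 0.001]
wrist_force: [-0.3, -0.9, 0.3]
grip_width: 0.0002
```

```bash
cat > w.py <<'E'
import sys
from h import *; from workcell import *
F=[]
for i in range(4):
    o=get_obs(); p=read_camera('wrist'); F.append(o['wrist_force'])
T=np.eye(4);T[:3,:3]=Ro.from_quat(o['eef_rot']).as_matrix();T[:3,3]=o['position']
M=np.linalg.inv(T@np.array(p['hand_eye'])); p['R']=M[:3,:3];p['t']=M[:3,3]
pickle.dump(p,open('pics/w.pkl','wb'))
print(o['clock'],o['position'],np.mean(F,0)); cv2.imwrite(f'pics/wrist{sys.argv[1]}.png',p['frame'][:,:,::-1])
E
python3 w.py 4
```

```text
6.3167 [0.54980324 0.07936667 0.02339925] [-0.40589129  0.10486054  0.82987502]
```

View pics/wrist4.png

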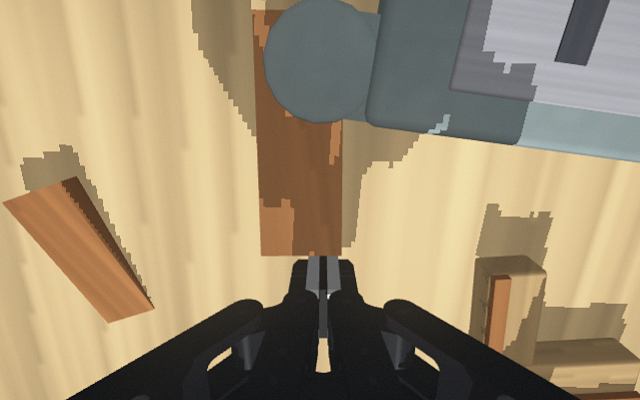

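Run:
```python
from h import *
p=pickle.load(open('pics/w.pkl','rb'))
a=plane(p,[[262,255],[341,256]],.016);print(a.mean(0),a); print('ear',plane(p,[[325,60]],.03))
print(plane(p,[[253,11]],.0015))
```

```text
[0.54205738 0.08996882 0.016     ] [[0.52447194 0.08968468 0.016     ]
 [0.55964282 0.09025295 0.016     ]]
ear [[0.54986619 0.16924658 0.03      ]]
[[0.52117118 0.18861533 0.0015    ]]
```

Run:
```python
from h import *
p=pickle.load(open('pics/w.pkl','rb'))
print(plane(p,[[153,308],[108,322],[75,180],[5,203]],.008))
```

```text
[[0.46759128 0.05421966 0.008     ]
 [0.44363141 0.04510236 0.008     ]
 [0.44228529 0.119549   0.008     ]
 [0.40886177 0.10792517 0.008     ]]
```

Emit:
move_arm([
  [-0.2,0,0,0,0,0],
  [-0.4,0,-0.2,0,0,0],
  [-0.4,-0.3,-0.9,0,0,0],
  [0.2,-0.8,-1.2,0,0,0],
  [0.8,-1.2,-1.2,0,0,0],
  [1.21,-1.2,-1,0,0,0],
  [1.21,-1.2,-0.5,0,0,0],
  [1.21,-1.2,-0.1,0,0,0],
  [1.21,-1.2,0,0,0,0],
  [1.21,-1.2,0,0,0,0],
])

```text
clock: 7.2
position: [0.5002, 0.1252, 0.0231]
eef_rot: [0.697, 0.717, -0.002, 0.0]
wrist_force: [-0.4, 0.5, 0.3]
grip_width: 0.0002
```

```bash
python3 w.py 5
```

```text
7.35 [0.50083972 0.12578504 0.02429964] [-0.12800459  0.12964347  0.38190961]
```

View pics/wrist5.png

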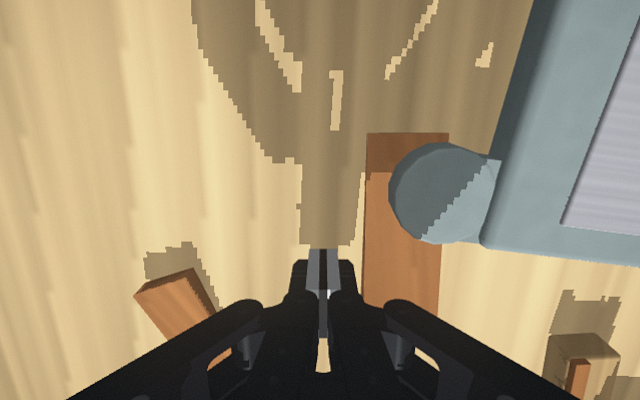

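Run:
```python
from h import *
p=pickle.load(open('pics/w.pkl','rb'))
print(plane(p,[[367,133],[449,133]],.0015),'ear',plane(p,[[439,192]],.03)); print(plane(p,[[364,240],[440,255]],.01))
```

```text
[[0.52051646 0.18922257 0.0015    ]
 [0.55660369 0.19027503 0.0015    ]] ear [[0.54517288 0.17136996 0.03      ]]
[[0.52145766 0.14156342 0.01      ]
 [0.55759362 0.13490697 0.01      ]]
```

Emit:
move_arm([
  [0,0.06,0,0,0,0],
  [0,0.12,0,0,0,0],
  [0,0.18,0,0,0,0],
  [0,0.24,0,0,0,0],
  [0,0.3,0,0,0,0],
  [0,0.3,0,0,0,0],
])

```text
clock: 7.9
position: [0.5133, 0.1263, 0.0243]
eef_rot: [0.697, 0.717, -0.0, 0.001]
wrist_force: [-0.2, -0.2, -0.8]
grip_width: 0.0004
```

```bash
python3 w.py 6
```

```text
8.05 [0.5127352  0.1262739  0.02423669] [0.18066723 0.31398803 0.2618446 ]
```

View pics/wrist6.png

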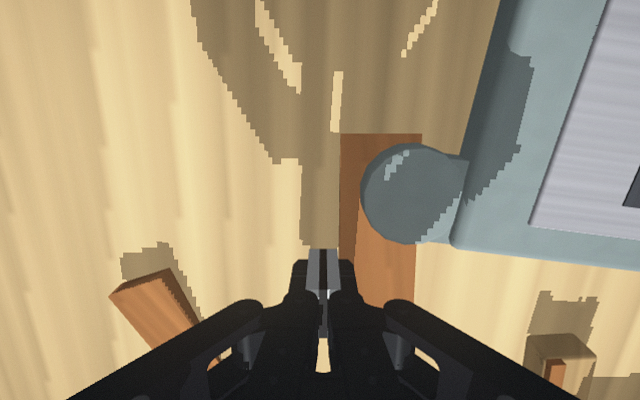

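Emit:
move_arm([
  [0,0.05,0,0,0,0],
  [0,0.1,0,0,0,0],
  [0,0.15,0,0,0,0],
  [0,0.19,0,0,0,0],
  [0,0.19,0,0,0,0],
])

```text
clock: 8.52
position: [0.5206, 0.1265, 0.0242]
eef_rot: [0.697, 0.718, -0.001, 0.001]
wrist_force: [-0.2, -0.1, 0.1]
grip_width: -0.0001
```

```bash
python3 w.py 7
```

```text
8.6667 [0.52030121 0.12649322 0.02426712] [ 0.01896312  0.00643711 -0.01713377]
```

View pics/wrist7.png

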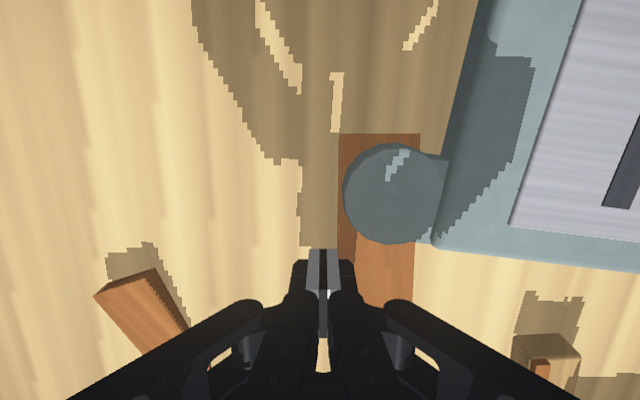

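Run:
```python
from h import *
p=pickle.load(open('pics/w.pkl','rb'))
a=plane(p,[[339,134],[420,134]],.0015);print(a,a.mean(0),'ear',plane(p,[[394,193]],.03)); print(plane(p,[[338,235],[414,290]],.01))
```

```text
[[0.52765949 0.18914209 0.0015    ]
 [0.56333389 0.19019212 0.0015    ]] [0.54549669 0.18966711 0.0015    ] ear [[0.54777612 0.17120907 0.03      ]]
[[0.52881355 0.144452   0.01      ]
 [0.56708034 0.11637149 0.01      ]]
```

Emit:
move_arm([
  [0,-0.2,0,0,0,0],
  [0,-0.4,-0.2,0,0,0],
  [0,-0.4,-0.9,0,0,0],
  [-0.6,-0.2,-1.2,0,0,0],
  [-1.2,0.3,-1.2,0,0,0],
  [-1.75,0.66,-1.1,0,0,0],
  [-1.75,0.66,-0.6,0,0,0],
  [-1.75,0.66,-0.1,0,0,0],
  [-1.75,0.66,0,0,0,0],
  [-1.75,0.66,0,0,0,0],
])

```text
clock: 9.55
position: [0.548, 0.0573, 0.0236]
eef_rot: [0.697, 0.718, -0.001, 0.0]
wrist_force: [0.1, -0.2, -0.0]
grip_width: 0.0001
```

```bash
python3 w.py 8
```

```text
9.7 [0.54905434 0.05756742 0.02539734] [-0.05233878 -0.31435361  0.07297289]
```

View pics/wrist8.png

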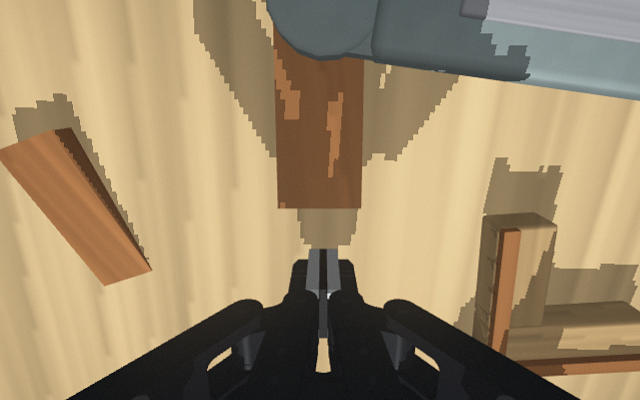

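Wedge and tool are aligned (wedge rear centre col 320, fingers col 323). Pushing on.

Emit:
move_arm([
  [0.2,0,0.03,0,0,0],
  [0.4,0,0.03,0,0,0],
  [0.48,0,0.03,0,0,0],
  [0.54,0,0.03,0,0,0],
  [0.6,0,0.03,0,0,0],
  [0.66,0,0.03,0,0,0],
  [0.72,0,0.03,0,0,0],
  [0.78,0,0.03,0,0,0],
  [0.8,0,0.03,0,0,0],
  [0.8,0,0.03,0,0,0],
])

```text
clock: 10.58
position: [0.5481, 0.0897, 0.0242]
eef_rot: [0.696, 0.718, -0.0, 0.001]
wrist_force: [-0.7, 0.0, -1.2]
grip_width: -0.0
```

```bash
python3 w.py 9
```

```text
10.7333 [0.54815266 0.08955131 0.02416116] [-0.22413104 -0.15786825 -0.06120978]
```

View pics/wrist9.png

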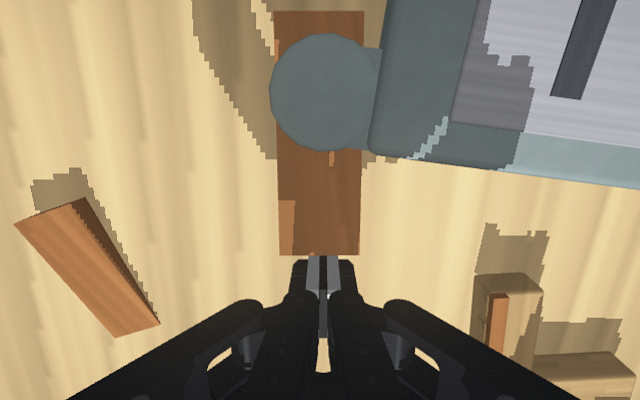

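The wedge now straddles the ear centrally (ear at (325,92), wedge centre col 319). Next I'll advance in small steps and read the force.

Emit:
move_arm([
  [0.03,0,0,0,0,0],
  [0.06,0,0,0,0,0],
  [0.09,0,0,0,0,0],
  [0.09,0,0,0,0,0],
])

```text
clock: 11.12
position: [0.5481, 0.0925, 0.0242]
eef_rot: [0.697, 0.717, -0.001, 0.002]
wrist_force: [0.6, -4.4, 0.5]
grip_width: -0.0001
```

```bash
python3 w.py 10
```

```text
11.2667 [0.54805323 0.092524   0.0241475 ] [ 0.1796641  -5.10654381  0.61942716]
```

Emit:
move_arm([
  [0.02,0,0,0,0,0],
  [0.025,0,0,0,0,0],
  [0.025,0,0,0,0,0],
])

```text
clock: 11.57
position: [0.5481, 0.0927, 0.0242]
eef_rot: [0.697, 0.717, -0.001, 0.002]
wrist_force: [-0.3, -5.9, 1.1]
grip_width: 0.0004
```

```bash
python3 w.py 11
```

```text
11.7167 [0.54808565 0.09268268 0.02417291] [ 0.27820625 -6.74149067  0.63062457]
```

View pics/wrist11.png

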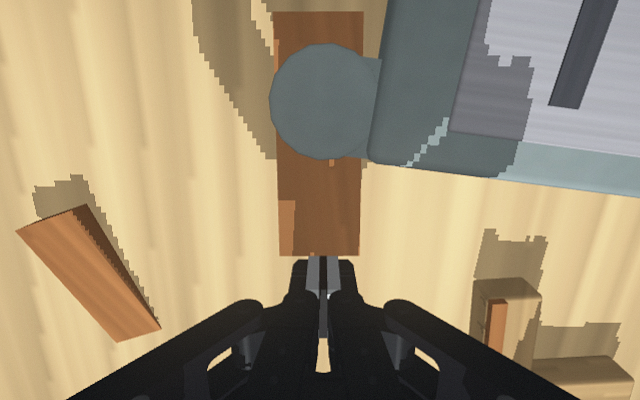

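Emit:
move_arm([
  [-0.2,0,0,0,0,0],
  [-0.4,0,-0.1,0,0,0],
  [-0.4,0,-0.8,0,0,0],
  [-0.3,0,-1.5,0,0,0],
  [0.4,0.02,-1.6,0,0,0],
  [1.1,0.04,-1.6,0,0,0],
  [1.7,0.05,-1.5,0,0,0],
  [1.88,0.05,-1.2,0,0,0],
  [1.88,0.05,-1.0,0,0,0],
  [1.88,0.05,-0.9,0,0,0],
  [1.88,0.05,-0.9,0,0,0],
])

```text
clock: 12.68
position: [0.5477, 0.1661, 0.059]
eef_rot: [0.697, 0.717, -0.002, 0.002]
wrist_force: [-0.1, -0.8, 0.3]
grip_width: 0.0001
```

```bash
python3 w.py 12
python3 - <<'E'
import cv2
from workcell import *
p=read_camera('side'); cv2.imwrite('pics/side12.png',cv2.resize(p['frame'][60:210,180:380,::-1],None,fx=4,fy=4))
E
```

```text
12.8333 [0.54821236 0.16685183 0.06022323] [-0.25443825 -0.24953685  0.55972418]
```

View pics/side12.png

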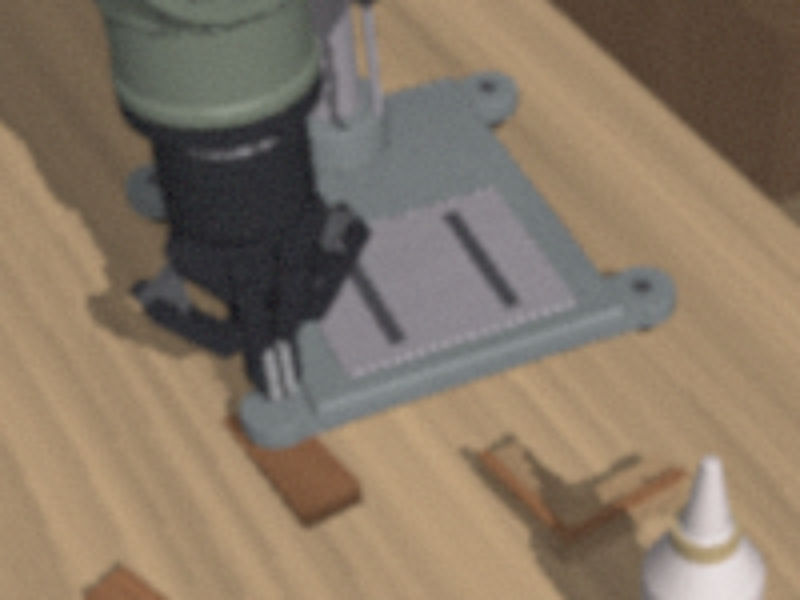

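View pics/wrist12.png

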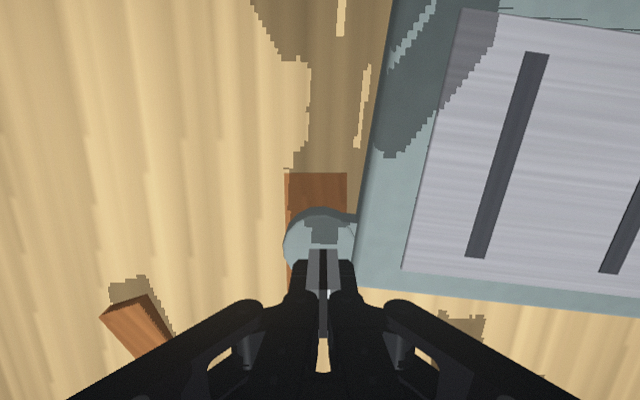

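Fingers stand centred over the ear with about 11 mm to go. Pressing down gradually, 3 mm to the outer side to stay clear of the base edge.

Emit:
move_arm([
  [0,-0.07,0.05,0,0,0],
  [0,-0.07,0.12,0,0,0],
  [0,-0.07,0.18,0,0,0],
  [0,-0.07,0.23,0,0,0],
  [0,-0.07,0.26,0,0,0],
  [0,-0.07,0.28,0,0,0],
  [0,-0.07,0.29,0,0,0],
  [0,-0.07,0.29,0,0,0],
])

```text
clock: 13.6
position: [0.5454, 0.1673, 0.0486]
eef_rot: [0.697, 0.717, -0.001, 0.002]
wrist_force: [-0.2, 0.4, -0.1]
grip_width: -0.0003
```

```bash
python3 w.py 13
```

```text
13.75 [0.5454237  0.16730177 0.04876963] [-0.08867356 -0.17698478 -0.40287597]
```

Emit:
move_arm([
  [0,0,0.02,0,0,0],
  [0,0,0.04,0,0,0],
  [0,0,0.04,0,0,0],
])

```text
clock: 14.05
position: [0.5456, 0.1673, 0.048]
eef_rot: [0.697, 0.717, -0.0, 0.002]
wrist_force: [-4.7, -1.0, 18.0]
grip_width: 0.0006
```

```bash
python3 w.py 14
```

```text
14.2 [0.54557113 0.16732312 0.04799931] [-4.23605953 -0.7824006  17.26070234]
```

Pressing with 17 N and the ear sinks under 1 mm. I'll hold briefly, then let go.

Emit:
move_arm([
  [0,0,0,0,0,0],
  [0,0,0,0,0,0],
  [0,0,0,0,0,0],
  [0,0,-0.1,0,0,0],
  [0,0,-0.4,0,0,0],
  [0,0,-1,0,0,0],
  [-0.8,-0.3,-1.8,0,0,0],
  [-1.7,-0.8,-2.5,0,0,0],
  [-2.6,-1.3,-3,0,0,0],
  [-3.4,-1.6,-3.4,0,0,0],
  [-3.5,-2,-3.5,0,0,0],
  [-3.5,-2.2,-3.5,0,0,0],
])

```text
clock: 15.25
position: [0.4597, 0.0218, 0.191]
eef_rot: [0.699, 0.715, 0.0, 0.003]
wrist_force: [-0.4, -0.1, -0.4]
grip_width: 0.0001
```

```bash
python3 w.py 15; python3 look.py 16 .546 .153 1.6
python3 - <<'E'
import cv2
i=cv2.imread('pics/side16.png'); cv2.imwrite('pics/side16c.png',cv2.resize(i[60:210,180:380],None,fx=4,fy=4))
E
```

```text
15.4 [0.4613207  0.02554299 0.18903378] [ 0.18598807  0.13043092 -0.36409203]
wrist 0.85 [294.8, 120.0, 57.1, 89.7] [424.19235004  36.18708403]
wrist 0.71 [422.2, 51.8, 49.7, 102.1] [424.19235004  36.18708403]
wrist 0.71 [360.0, 247.4, 42.3, 48.6] [424.19235004  36.18708403]
side 0.8 [275.8, 252.2, 18.3, 35.1] [251.83267091 172.49764016]
side 0.78 [251.7, 177.6, 31.3, 29.2] [251.83267091 172.49764016]
side 0.7 [218.1, 217.2, 32.4, 31.7] [251.83267091 172.49764016]
15.65 [0.4614222  0.02581285 0.18799681] [ 0.51620346 -0.39701869 -0.07565533]
[0.5442 0.1522 1.6054] 0.312 stud in wedge 0.013714876344932797 -0.002823513111388504
```

View pics/wrist15.png

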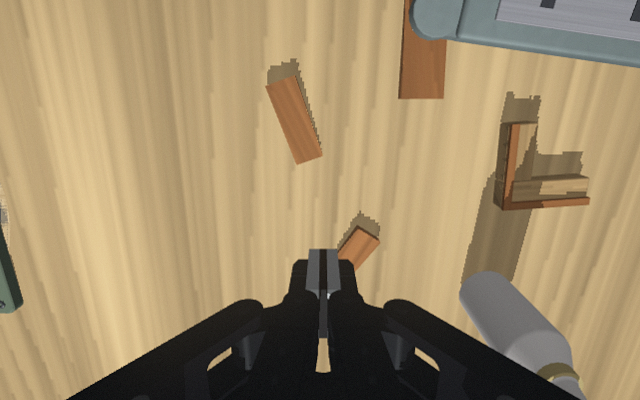

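View pics/side16c.png

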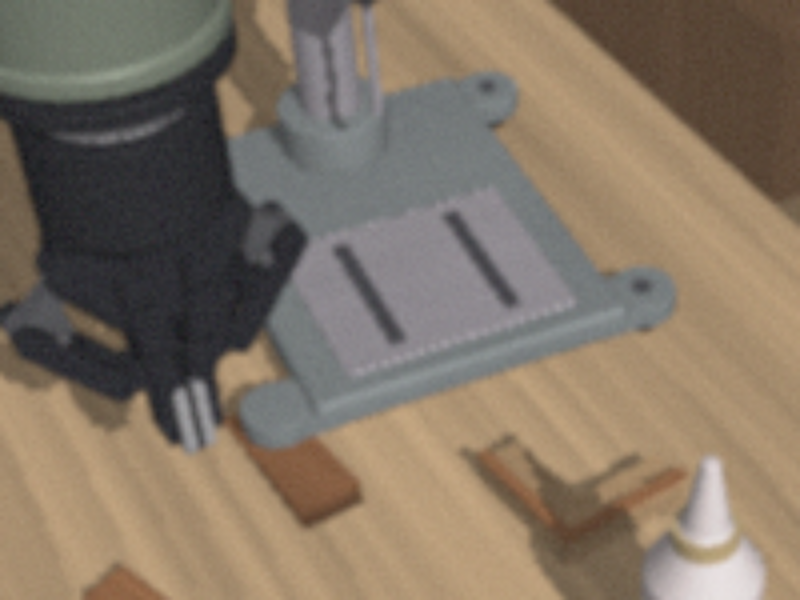

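View pics/top16.png

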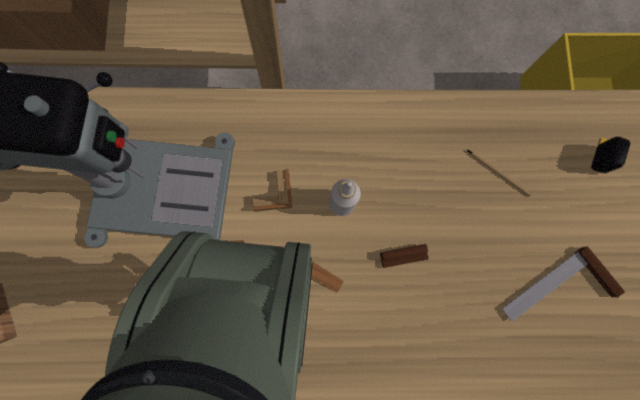

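Run:
```python
from workcell import *
o=get_obs(); print(o['clock'],o['qvel'].round(3)); print(hand_in())
```

```text
15.75 [ 0.001 -0.005  0.001  0.004 -0.001 -0.002  0.001]
the job is handed in; nothing more can be done
None
```

I pushed the large wedge thin end first under the bare stud, pressed the ear above it, withdrew the arm clear of everything, and handed in at 15.75 s.

**Wedge:** My first pushes left it about 6–10 mm off the stud's centre line. I nudged it sideways with the closed fingertips, then pushed until the resistance climbed from about 0 to 6.7 N over about 3 mm. The last camera fit puts the stud 14 mm ahead of the wedge's centre and 3 mm off its centre line. That fit came from the side view only, and part of the wedge was hidden.

**Press:** I pressed the ear with about 17 N and it gave under 1 mm, so the drill no longer rocks. The wrist also read about 4 N sideways during the press, which I did not look into.

**Other things:** By eye, the drill and the other things look unmoved in the last pictures.

**Not checked:** After letting go I did not measure the drill's tilt or the load on the wedge. That both hold rests on the push and press forces.

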